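# Unlock the mirror mount and seat the mirror block

### The arm

A 7-joint arm with a two-finger parallel gripper is mounted at the origin on a cart in front of the work surface, level with it; the furniture and walls round the work are solid. World frame = base frame: x ahead of the robot, y to its left, z up, the work surface at z = 0. Lengths are in m, angles in rad, forces in N, time in s.
With the tool pointing down it reaches from about 0.425 to 0.825 m from the base axis. Payload 3.6 kg.
Tool frame: the origin (TCP) lies midway between the tips of the shut fingers; the grasp point (between the pads) lies 19 mm behind it; z points along the fingers, y is the line along which they close (so a half turn about z gives the same grasp; the last joint's range is limited). The gripper opens to 93 mm and grips with 3 to 60 N. Pads are 15 mm wide; open, the fingers measure 128 mm over their backs; the gripper's body (75 mm by 188 mm) begins 65 mm behind the grasp point.
Start: joints at [-0.026, 0.615, -0.013, 1.423, 0.008, 1.103, -0.04], TCP at [0.65, 0, 0.219] pointing down, gripper open.
Joint ranges: [-3.12, 3.12], [-0.3, 2.06], [-1.34, 1.32], [0.26, 2.42], [-1.36, 4.5], [0.01, 1.98], [-2.84, 2.84]. Speed limits (rad/s): [2.79, 2.79, 3.14, 3.14, 3.14, 3.14, 3.14].

### API

Orientations are given as a 3x3 rotation matrix whose columns are the frame's x, y, z axes.
In Python, from workcell import get_state, optics, workorder gives the robot as it stands.
- The arm moves only by the tool drive_tool, never from a script. Its argument "rows" is a list of rows, each a list of 2 entries, a list of its own where there are three numbers: the shift along the world's x, y, z in cm, then the turn about the world's z in rad. A call has 1 to 12 rows; each row shifts and turns the commanded pose from where the row before left it; what a row does not reach is not made up. A row lasts 1/8 s, in which the tool goes at most 62.5 mm and 10.7 degrees, less where a joint would pass 70% of its speed; a pose out of reach is approached as far as the arm can. A call with a gripper value outside its range is refused whole. "grip" is the opening, from 0 (shut) to 1 (fully open), set as the call begins (left out, the last holds). The fingers move at their own pace and stop on an object; the grip force is fixed at half the most. Time passes only in rows, so rows that do not move let the fingers close. It gives the time, the measured TCP pose, the force, the opening and the grip force at its end, in the units of the state.
- get_state(): the state, without advancing time (a new reading comes with each control period).
- optics.read_camera(name): name is "scene" or "side" or "wrist"; returns the picture (400x640x3 uint8, red, green, blue); there is no depth.
- optics.calibration(name): a dict with "fov_y" (degrees; the focal length in pixels is half the picture's height over the tangent of half this angle, whatever the lens; pixels are square), "cx", "cy" (the principal point, pixels), "position" and "orientation" of the camera in the world. Camera axes: x right, y down, z forward; pixel columns grow to the right and rows downward; lengths in m; the calibration is good to about 2 mm. A picture is of the moment at which its call begins: read the wrist's pose just before it. calibration takes no time and is no camera call; for the wrist camera it gives the pose at the moment of the call.
- workorder.hand_in(): hands the job in; it is judged then, once.
The state is a dict: "clock": time; "q": joint angles; "dq": joint speeds; "joint_torque": joint torques, N m; "position": TCP position; "tool_rot": TCP orientation; "force": force on the tool from outside, world axes, zero at the start; "wrist_torque": the same for the moment, N m; "width": finger opening in m; "grasp_force": force on a finger pad.
Only numpy, scipy, OpenCV 4.12 (cv2) and the standard library are available. Lean on these libraries where they do the work, as an engineer would, in place of code of your own. Each camera call takes 0.05 s, during which the arm holds its last target. There are 200 camera calls.

### The job

Load the mirror block into the bench mount: slide the safety catch fully aside, press the release button under it until the hold-down bar swings clear by itself and let the button come back up, then set the block gently into the nest, its tall upright back towards the steel fence, so that it sits level on all three rest points and cannot rock. Let go of it, leave the catch open, and do not disturb the other things on the bench.

Things in the scene. Friction and masses are not known exactly. Their poses are not given: they have to be found in the camera images.
- mount: Fixed bench mount on an 8 mm aluminium plate (mount x -46 to 118, y -46 to 140 mm). Origin on the table under the nest's centre; z up, +x from the nest to the grey lock housing behind the fence, +y along the housing from bar to button. Housing: x 34 to 106, y -22 to 132, top 50 mm above the table; bar's shaft at x 58, y 0; button at x 70, y 60.
- nest (a point): Centre of the nest in the plane of its three brass rest domes, 22 mm above the table (4 mm above the nest plate); axes as the mount's. A seated block's origin lies here, its axes along the mount's. Six steel pins with round tops (29 mm above the table) frame it: two in front (inner sides at x -27 mm), two on each side (at x -18 and +18, inner sides at y -22 and +22): 2 mm play each way.
- fence (a point): Middle of the inner face of the nest's upright steel fence, at mount x +27 mm, 32 mm above the table; the fence is 36 mm wide, its top 46 mm above the table.
- catch (a joint): Safety catch: steel hood 40 x 40 mm, top 70 mm above the table, over the button; slides along mount +y. 0 covers the button, 0.045 m is fully open (stop). Starts at 0 to 6 mm. Stays where left; moves at about 1.5 N.
- catch_tab (a point): Centre of the top of the catch's upright tab, 88 mm above the table. The tab stands on the middle of the hood and is 24 mm along x, 10 mm along y and 18 mm tall; it can be pinched or pushed from its -y side, where 40 mm is free up to the bar's hub (its end with the shaft, 18 mm across, up to 87 mm high).
- release_button (a joint): Release button, pressed straight down: 0 up, 0.007 m fully down. Spring 2 N at the top, 5 N fully down; it comes up again when let go. Pressed beyond 4.5 mm it frees the hold-down bar.
- button_top (a point): Centre of the button's flat round top, 22 mm across, 64 mm above the table when up (14 mm proud of the housing; the catch's rails beside it are only 4 mm high).
- hold_bar (a joint): Hold-down bar on a sprung upright shaft: near 0 rad it is latched over the nest, pointing to mount -x; once the button is pressed it swings by its spring in about a second to 1.75 rad, pointing to -y, clear of the nest, and stays there. Latched, it only gives a few degrees when pushed.
- bar_tip (a point): Top of the bar above its tip, 58 mm from the shaft, 80 mm above the table; the bar is 14 mm wide and its rubber pad's underside is 69 mm above the table.
- mirror_block: The optic: loose black wedge block, 50 mm (its x) x 40 mm (its y) x 45 mm tall, 0.1 to 0.2 kg, a shiny mirror on its 45 degree slope. Origin at the centre of its flat underside, z up. The slope faces -x and rises from 5 mm at x -25 to 45 mm at x +15; the tall upright back is at x +25. Grip the upright sides (y -20, +20); in the nest keep fingertips 9 mm above its underside to clear the pins.
- block_nose (a point): Middle of the block's low front edge, at its underside (x -25).
- rest_0: Front rest dome, at mount x -17, y 0. Origin 6 mm below its top.
- rest_1: Rear left rest dome, at mount x +16, y +13. Origin 6 mm below its top.
- rest_2: Rear right rest dome, at mount x +16, y -13. Origin 6 mm below its top.
- sanding_block: Bystander: dark grey sanding sponge 45 x 68 x 24 mm. Origin at the centre of its underside.
- glue_stick: Bystander: standing glue stick, 28 mm across, 92 mm tall. Origin at the centre of its underside.
- nozzle_box: Bystander: flat black box of nozzles 52 x 75 x 12 mm. Origin at the centre of its underside.
Things that resemble listed ones, but are neither listed nor needed, are in the scene too. Several things look just like the mount: the one meant starts nearest to the robot's base.

How it is judged:
On the way, in this order (a step that is already met when the one before it is completed fails the run):
1. the safety catch is slid aside (at least 35 of its 45 mm) (value of joint catch above 0.035 m), for 0.1 s.
2. the release button is pressed down (beyond 4 mm) with the catch aside (value of joint release_button above 0.004 m and value of joint catch above 0.035 m), for 0.02 s.
3. the hold-down bar has swung clear (beyond 1.5 rad) (value of joint hold_bar above 1.5 rad and value of joint catch above 0.035 m), for 0.1 s.
4. the mirror block sits in the nest on all three rest domes, back to the fence, and is let go (x of mirror_block in the frame of nest between -0.006 and 0.006 m and y of mirror_block in the frame of nest between -0.006 and 0.006 m and z of mirror_block in the frame of nest between -0.003 and 0.002 m and angle between mirror_block's own z axis and vertical below 0.04 rad and x of block_nose in the frame of nest below -0.015 m and contact force between mirror_block and rest_0 above 0.05 N and contact force between mirror_block and rest_1 above 0.05 N and contact force between mirror_block and rest_2 above 0.05 N and contact force between mirror_block and the fingers below 0.05 N), for 0.3 s.
At the end, for the whole second after the job is handed in: Block in the nest: origin within 6 mm of its centre in x and y, at most 2 mm above the domes, tilt under 0.04 rad, low edge away from the fence, bearing on all three domes, let go, at rest; catch beyond 35 mm, button up, bar beyond 1.5 rad (all of step 3 and all of step 4 and linear speed of mirror_block below 0.02 m/s and value of joint release_button below 0.002 m); the robot touches nothing.
It fails at once if the grey sanding sponge is shifted by more than 20 mm or tipped (distance of sanding_block from where it was at the start of the episode above 0.02 m or angle between sanding_block's own z axis and vertical above 0.4 rad).
It fails at once if the glue stick is shifted by more than 20 mm or tipped (distance of glue_stick from where it was at the start of the episode above 0.02 m or angle between glue_stick's own z axis and vertical above 0.4 rad).
It fails at once if the nozzle box is shifted by more than 20 mm or tipped (distance of nozzle_box from where it was at the start of the episode above 0.02 m or angle between nozzle_box's own z axis and vertical above 0.4 rad).
It fails at once if the mirror block is driven or dropped hard on the mount (over 25 N) (contact force between mirror_block and mount above 25 N).
It also fails if it takes over 56 s, if anything falls off the work surface, if the arm or the gripper's body presses on something with over 40 N, if the wrist force passes 120 N, or if a joint passes its speed limit or range.

## Working session

There is one attempt and no reset: what is moved stays moved. The work goes in short steps, Python scripts to look and compute and a tool call to move; the robot and the scene stay as the last step left them, time stands still between calls to the robot, and variables do not carry over. Pictures are saved under pics/ and viewed, at most 10 in all, crops included, and the job is handed in when it is done.

Besides the shell and the picture viewer there is one more tool, called as a command line: name --argument value ..., lists and objects as JSON in quotes. drive_tool: Moves the arm, as the interface text tells. Its arguments: {"type":"object","properties":{"rows":{"type":"array"},"grip":{"type":"number"}},"required":["rows"]}

```bash
mkdir -p pics; ls; cat > h.py <<'E'
import numpy as np, cv2
from workcell import get_state, optics, workorder
def cam(n):
    c=optics.calibration(n); f=200/np.tan(np.radians(c['fov_y'])/2)
    return f,c['cx'],c['cy'],np.array(c['position']),np.array(c['orientation']).reshape(3,3)
def save(n,name):
    c=cam(n); im=optics.read_camera(n); cv2.imwrite(f'pics/{name}.png',im[:,:,::-1]); np.save(f'pics/{name}.npy',np.array(c,dtype=object),allow_pickle=True); return im
def load(name): return np.load(f'pics/{name}.npy',allow_pickle=True)
def ray(name,u,v,z):
    f,cx,cy,p,R=load(name); d=R@np.array([(u-cx)/f,(v-cy)/f,1]); return p+d*(z-p[2])/d[2]
def proj(name,X):
    f,cx,cy,p,R=load(name); d=R.T@(np.array(X)-p); return np.array([cx+f*d[0]/d[2],cy+f*d[1]/d[2]])
E
python3 - <<'E'
from h import *
for n in ['scene','side','wrist']:
    save(n,n+'0'); print(n,optics.calibration(n))
E
```

```text
pics
scene {'fov_y': 45.737549642849245, 'cx': 312.2100451751763, 'cy': 194.0520058532734, 'position': array([-0.05497691, -0.87625622,  1.31658577]), 'orientation': array([[ 0.81703132, -0.44702899,  0.36417703],
       [-0.57630325, -0.61308955,  0.54036632],
       [-0.01828627, -0.65137262, -0.75853762]])}
side {'fov_y': 56.88585172145855, 'cx': 323.1474195950735, 'cy': 197.25949581971764, 'position': array([0.01952455, 0.71289299, 0.5503715 ]), 'orientation': array([[-0.82448388, -0.27794238,  0.4929243 ],
       [-0.56558955,  0.37657957, -0.73368678],
       [ 0.01829743, -0.88370576, -0.46768509]])}
wrist {'fov_y': 71.09378174316126, 'cx': 322.736783762779, 'cy': 192.28196585891413, 'position': array([0.65046481, 0.07391766, 0.38352307]), 'orientation': array([[ 9.99995821e-01,  7.55857044e-04, -2.79046380e-03],
       [-7.59250414e-06, -9.64527128e-01, -2.63983749e-01],
       [-2.89101201e-03,  2.63982667e-01, -9.64523091e-01]])}
```

View pics/scene0.png

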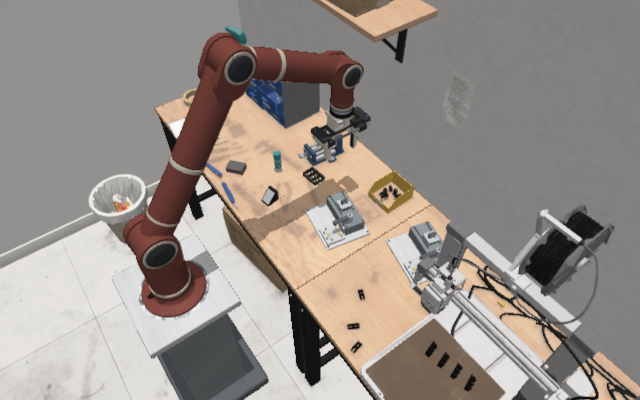

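View pics/side0.png

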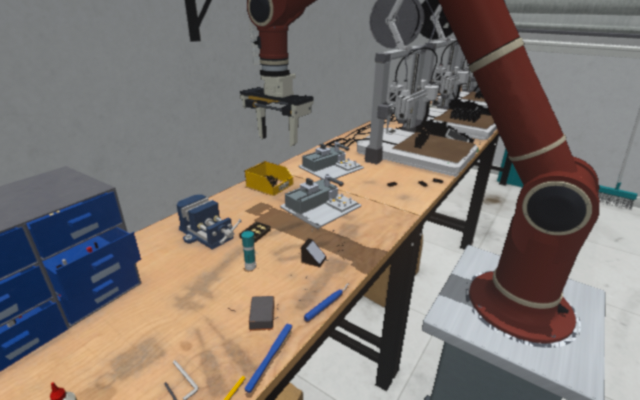

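View pics/wrist0.png

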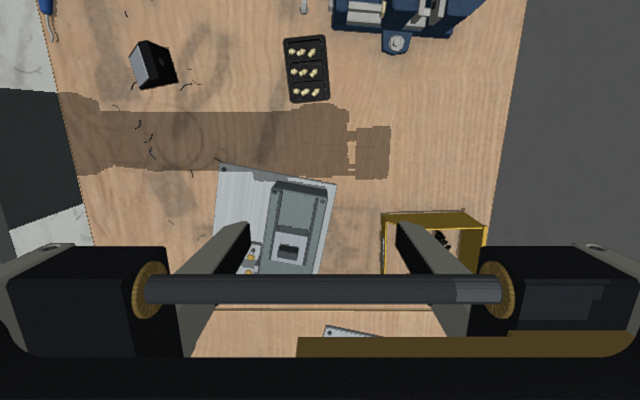

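The scene and side views show the near mount at scene (340,220), the block at scene (270,195), and the glue stick, sponge and nozzle box to its left. In the wrist view the plate corners are at (218,162) and (336,184), the catch is near (290,247), and the block is near (153,63).

```bash
python3 - <<'E'
from h import *
for n,u,v,z in [('TL',218,162,.008),('TR',336,184,.008),('block',153,63,.02),('housTL',272,183,.05),('housTR',327,190,.05),('tab',290,249,.088),('nozz',306,70,.012)]:
    print(n,ray('wrist0',u,v,z).round(4))
for n,u,v,z in [('glue',249,267,0),('sponge',262,310,.024)]: print(n,ray('side0',u,v,z).round(3))
im=cv2.imread('pics/wrist0.png')
cv2.imwrite('pics/c0.png',cv2.resize(im[20:300,100:360],None,fx=2.1,fy=2.1,interpolation=cv2.INTER_CUBIC))
E
```

```text
TL [0.5076 0.0135 0.008 ]
TR [ 0.6675 -0.017   0.008 ]
block [0.4461 0.1347 0.02  ]
housTL [ 0.5872 -0.0056  0.05  ]
housTR [ 0.6546 -0.0144  0.05  ]
tab [ 0.6115 -0.0751  0.088 ]
nozz [0.6286 0.1281 0.012 ]
glue [0.542 0.24  0.   ]
sponge [0.407 0.34  0.024]
```

drive_tool --rows '[[[-2.5, -4, 0], 0], [[-2.5, -4, 0], 0], [[0, -2, 0], 0], [[0, 0, 0], 0], [[0, 0, 0], 0]]'

```text
clock: 0.78
position: [0.6008, -0.0975, 0.2184]
tool_rot: [[-0.003, 1.0, 0.0], [1.0, 0.003, 0.002], [0.002, 0.0, -1.0]]
force: [1.1, -0.5, 0.7]
width: 0.093
grasp_force: 0.0
```

```bash
python3 - <<'E'
from h import *
im=save('wrist','w1')
cv2.imwrite('pics/c1.png',cv2.resize(im[0:300,80:480,::-1],None,fx=2,fy=2,interpolation=cv2.INTER_CUBIC))
E
```

```text
(no output)
```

View pics/c1.png

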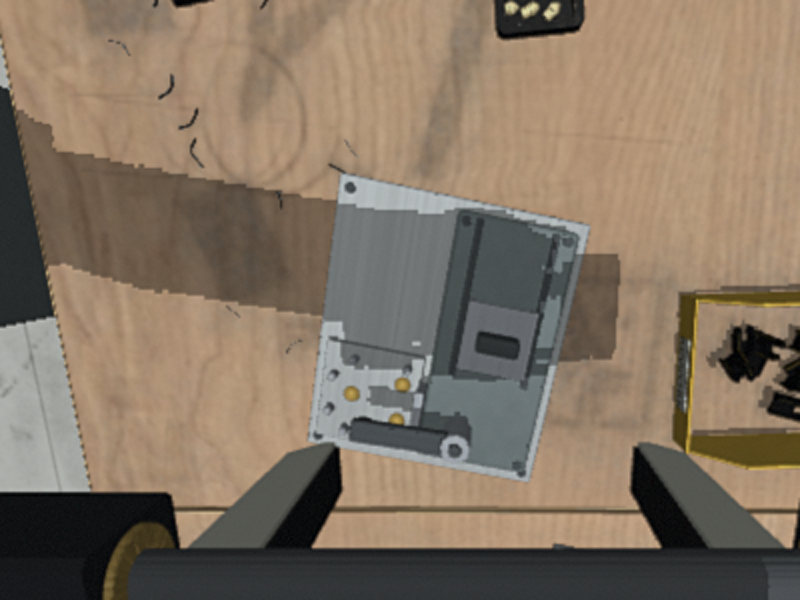

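The crop shows the whole mount. Crop pixels: plate corners (342,173), (589,227), (527,480), (309,440); domes (351,394), (402,384), (397,420); hub (454,448); tab top (497,345).

```bash
cat >> h.py <<'E'
def fit(name,P,U,x0,free=3):
    from scipy.optimize import least_squares
    def X(s,p): c,sn=np.cos(s[2]),np.sin(s[2]); return np.array([s[0]+c*p[0]-sn*p[1],s[1]+sn*p[0]+c*p[1],p[2]])
    r=least_squares(lambda s:np.concatenate([proj(name,X(s,p))-u for p,u in zip(P,U)]),x0,loss='soft_l1')
    return r.x,r.fun.reshape(-1,2)
def M(s,p):
    c,sn=np.cos(s[2]),np.sin(s[2]); return np.array([s[0]+c*p[0]-sn*p[1],s[1]+sn*p[0]+c*p[1]])
def Minv(s,p):
    c,sn=np.cos(s[2]),np.sin(s[2]); d=np.array(p[:2])-s[:2]; return np.array([c*d[0]+sn*d[1],-sn*d[0]+c*d[1]])
E
python3 - <<'E'
from h import *
P=np.array([(-46,140,8),(118,140,8),(118,-46,8),(-46,-46,8),(-17,0,22),(16,13,22),(16,-13,22),(58,0,87)])/1000
U=np.array([(342,173),(589,227),(527,480),(309,440),(351,394),(402,384),(397,420),(454,448)])/2+[80,0]
s,r=fit('w1',P,U,[.55,-.13,-.1]); print(s,r.round(1))
t=ray('w1',497/2+80,345/2,.088); print('tab',t,Minv(s,t))
for n,p in dict(nest=(0,0),button=(.07,.06),tab=(.07,.06),pushend=(.07,.1)).items(): print(n,M(s,p))
# block from w0 crop picture: rough
E
```

```text
[ 0.52711804 -0.13211293 -0.19849663] [[-0.6 -1.8]
 [ 1.9 -1.7]
 [ 1.2  1.4]
 [-1.5  0.3]
 [-0.2 -0.3]
 [ 0.   0.3]
 [-0.6  0.3]
 [ 0.4  1.2]]
tab [ 0.60747231 -0.08233162  0.088     ] [0.06895978 0.06464932]
nest [ 0.52711804 -0.13211293]
button [ 0.60757528 -0.08709478]
tab [ 0.60757528 -0.08709478]
pushend [ 0.6154631  -0.04788021]
```

View pics/c0.png

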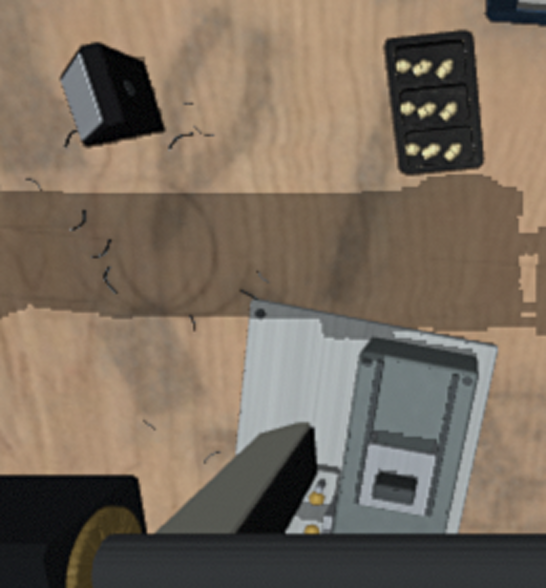

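The block's ridge faces right, with yaw about +0.3. The mount is at (0.527,-0.132), yaw -0.198, and the catch sits at about 4.6 mm. I'll close the gripper, go above the gap in front of the tab and check.

```bash
python3 - <<'E'
from h import *
s=np.array([.5271,-.1321,-.1985]); st=get_state(); print(st['position'],st['clock'])
for y in (.035,.06,.0925): print(y,M(s,(.07,y)),M(s,(.07,y))-st['position'][:2])
E
```

```text
[ 0.6007847  -0.0972913   0.21837497] 0.825
0.035 [ 0.60262741 -0.11159121] [ 0.00184271 -0.0142999 ]
0.06 [ 0.60755738 -0.08708212] [0.00677269 0.01020918]
0.0925 [ 0.61396635 -0.05522031] [0.01318166 0.042071  ]
```

drive_tool --rows '[[[0.2, -1.4, -3], -0.1], [[0, 0, -4], -0.1], [[0, 0, -3], 0], [[0, 0, 0], 0], [[0, 0, 0], 0]]' --grip 0

```text
clock: 1.45
position: [0.6033, -0.113, 0.1198]
tool_rot: [[0.197, 0.98, 0.002], [0.98, -0.197, 0.0], [0.001, 0.002, -1.0]]
force: [0.2, -0.1, 0.3]
width: 0.0473
grasp_force: 0.0
```

```bash
python3 - <<'E'
from h import *
im=save('wrist','w2')
s=np.array([.5271,-.1321,-.1985]); st=get_state(); print(st['position'],st['tool_rot'],st['width'],Minv(s,st['position']))
cv2.imwrite('pics/c2.png',im[:,:,::-1])
E
```

```text
[ 0.60348704 -0.11337757  0.12022911] [[ 1.97484954e-01  9.80300570e-01  3.23803274e-03]
 [ 9.80305746e-01 -1.97485797e-01 -6.03942402e-05]
 [ 5.80260970e-04  3.18618906e-03 -9.99994756e-01]] 0.04355610128770386 [0.07119502 0.03341823]
```

View pics/c2.png

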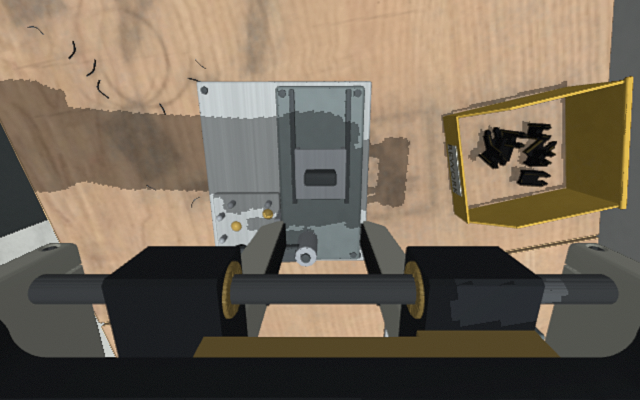

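The view shows the mount square in the picture: plate corners (198,83) and (371,82), domes (236,226) and (268,213), hub (306,256), tab (320,177). The fingers are still closing. I'll cross-check the fit.

```bash
python3 - <<'E'
from h import *
P=np.array([(-46,140,8),(118,140,8),(-17,0,22),(16,13,22),(58,0,87)])/1000
U=np.array([(198,83),(371,82),(236,226),(268,213),(306,256)])
s,r=fit('w2',P,U,[.55,-.13,-.1]); print(s,r.round(1))
t=ray('w2',320,176,.088); print('tab',t,Minv(s,t))
p=get_state()['position']; print(p,Minv(s,p),get_state()['width'])
E
```

```text
[ 0.52763725 -0.13247204 -0.19778849] [[-1.6 -3. ]
 [ 2.5 -2.1]
 [-0.3  0.7]
 [-0.3  1.5]
 [ 0.4  2.2]]
tab [ 0.60816695 -0.08121328  0.088     ] [0.06888724 0.06608359]
[ 0.60348704 -0.11337757  0.12022911] [0.0706189  0.03362678] 0.04355610128770386
```

drive_tool --rows '[[[0, 0, 0], 0], [[0, 0, 0], 0], [[0, 0, 0], 0], [[0, 0, 0], 0], [[0, 0, -2.2], 0], [[0, 0, -2.2], 0], [[0, 0, 0], 0], [[0, 0, 0], 0]]'

```text
clock: 2.5
position: [0.6026, -0.1141, 0.0753]
tool_rot: [[0.199, 0.98, 0.001], [0.98, -0.199, -0.0], [0.0, 0.001, -1.0]]
force: [0.4, 0.8, 0.8]
width: 0.0008
grasp_force: 0.0
```

drive_tool --rows '[[[0.2, 1, 0], 0], [[0.2, 1, 0], 0], [[0.2, 1, 0], 0], [[0.2, 1, 0], 0], [[0.2, 1, 0], 0], [[0.2, 0.8, 0], 0], [[0, 0, 0], 0], [[0, 0, 0], 0]]'

```text
clock: 3.5
position: [0.6133, -0.0581, 0.0747]
tool_rot: [[0.2, 0.98, -0.001], [0.98, -0.2, -0.003], [-0.003, -0.001, -1.0]]
force: [-1.9, -5.0, 3.1]
width: 0.0004
grasp_force: 2.6
```

drive_tool --rows '[[[0.1, 0.3, 0], 0], [[0.1, 0.3, 0], 0], [[0, 0, 0], 0], [[0, 0, 0], 0]]'

```text
clock: 4.0
position: [0.6134, -0.0579, 0.0748]
tool_rot: [[0.203, 0.979, -0.005], [0.979, -0.203, -0.01], [-0.011, -0.003, -1.0]]
force: [-3.8, -10.9, 5.1]
width: 0.0005
grasp_force: 6.0
```

drive_tool --rows '[[[-0.5, -1.9, 0.3], 0], [[-0.4, -1.8, 0], 0], [[0, 0, 0], 0], [[0, 0, 0], 0]]'

```text
clock: 4.5
position: [0.6072, -0.0856, 0.0775]
tool_rot: [[0.198, 0.98, 0.0], [0.98, -0.198, 0.002], [0.002, -0.0, -1.0]]
force: [-0.2, -0.1, 0.6]
width: 0.0005
grasp_force: 0.0
```

```bash
python3 - <<'E'
from h import *
im=save('wrist','w3')
t=im[100:260,220:420,::-1]
cv2.imwrite('pics/c3.png',cv2.resize(t,None,fx=3,fy=3,interpolation=cv2.INTER_CUBIC))
s=np.array([.5274,-.1323,-.198]); p=get_state()['position']; print(p,Minv(s,p))
E
```

```text
[ 0.60723912 -0.08533712  0.07749951] [0.06904121 0.06175038]
```

View pics/c3.png

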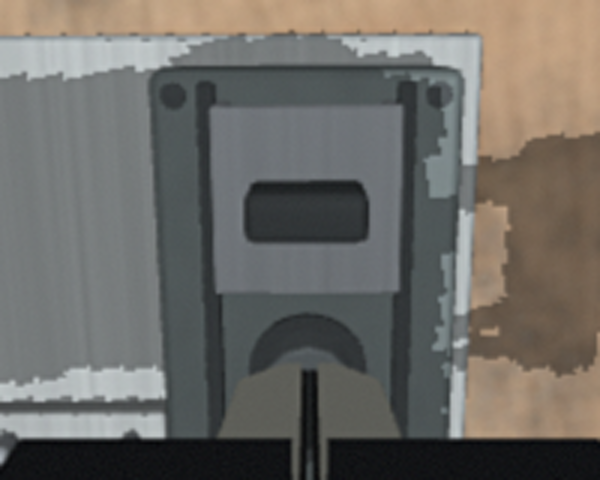

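The catch is fully open and the shut fingers are centred over the button at crop (308,350). Next I press.

drive_tool --rows '[[[0, 0, -1], 0], [[0, 0, -0.6], 0], [[0, 0, -0.4], 0], [[0, 0, 0], 0], [[0, 0, 0], 0]]'

```text
clock: 5.18
position: [0.607, -0.0859, 0.0578]
tool_rot: [[0.198, 0.98, -0.0], [0.98, -0.198, 0.001], [0.001, -0.0, -1.0]]
force: [-0.8, 2.6, 5.3]
width: 0.0003
grasp_force: 2.3
```

drive_tool --rows '[[[0, 0, 0], 0], [[0, 0, 0], 0], [[0, 0, 0], 0], [[0, 0, 0], 0], [[0, 0, 0], 0], [[0, 0, 2], 0], [[0, 0, 5], 0], [[0, 0, 5], 0], [[0, 0, 2], 0]]'

```text
clock: 6.3
position: [0.6081, -0.0901, 0.2003]
tool_rot: [[0.201, 0.98, 0.005], [0.98, -0.201, -0.004], [-0.003, 0.005, -1.0]]
force: [0.2, 0.5, -0.0]
width: -0.0
grasp_force: 0.0
```

drive_tool --rows '[[[-3, 2, 0], 0], [[-4, 3, 0], 0], [[-4, 3, 0], 0.1], [[-3, 3, 0], 0.1], [[-2, 1, 0], 0], [[0, 0, 0], 0], [[0, 0, 0], 0]]' --grip 1

```text
clock: 7.18
position: [0.4482, 0.0313, 0.1975]
tool_rot: [[0.002, 1.0, 0.001], [1.0, -0.002, -0.001], [-0.001, 0.001, -1.0]]
force: [0.4, -0.9, -0.0]
width: 0.0659
grasp_force: 0.0
```

```bash
python3 - <<'E'
from h import *
im=save('wrist','w4'); save('scene','s4'); save('side','d4')
b=ray('w4',320,200,.03); print(b,[proj('w4',(x,y,z)) for x,y,z in [(.446,.135,.02)]])
u,v=proj('w4',(.446,.135,.02)).astype(int); x0=max(0,u-100); y0=max(0,v-75); print(x0,y0)
a=cv2.resize(im[y0:y0+150,x0:x0+200,::-1],None,fx=4,fy=4,interpolation=cv2.INTER_CUBIC)[:600,:800]
cv2.imwrite('pics/c4.png',a)
d=cv2.imread('pics/s4.png'); u,v=proj('s4',(.56,-.09,.04)).astype(int)
cv2.imwrite('pics/c5.png',cv2.resize(d[v-45:v+45,u-60:u+60],None,fx=5,fy=5,interpolation=cv2.INTER_CUBIC))
E
```

```text
[0.44535907 0.00380081 0.03      ] [array([320.05496601,  88.69010473])]
220 13
```

View pics/c4.png

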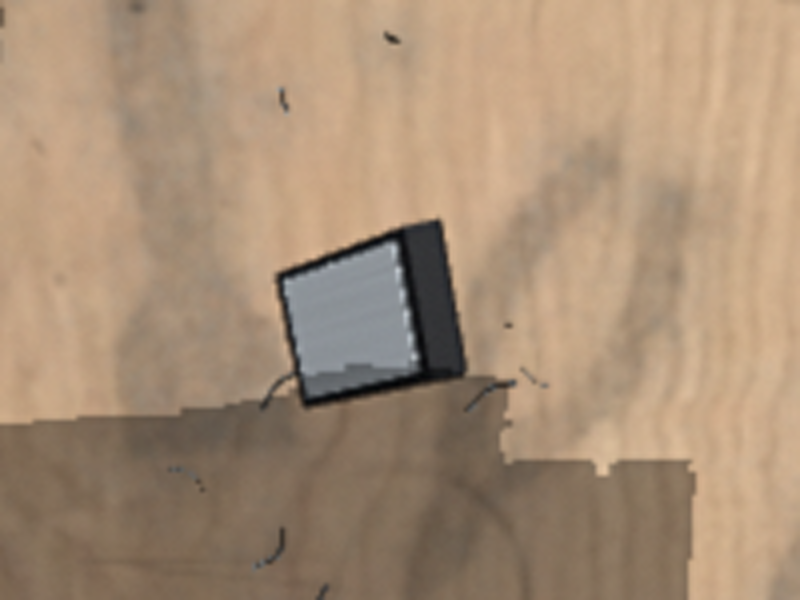

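View pics/c5.png

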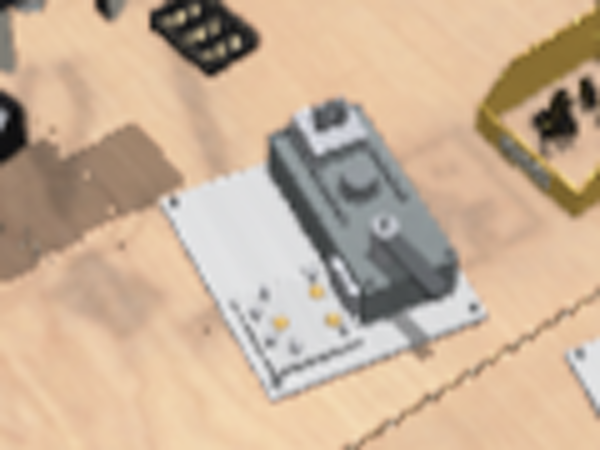

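The block's corners in the crop are back-top (441,219) and (465,375), ridge (403,232) and (425,380), front low edge (277,272) and (305,406). The scene crop shows the bar swung clear, the button up and the catch open.

```bash
python3 - <<'E'
from h import *
P=np.array([(25,20,45),(25,-20,45),(15,20,45),(15,-20,45),(-25,20,5),(-25,-20,5)])/1000
U=np.array([(441,219),(465,375),(403,232),(425,380),(277,272),(305,406)])/4+[220,13]
s,r=fit('w4',P,U,[.446,.135,.2]); print(s,r.round(1))
st=get_state(); p=st['position']; print(p,st['q'][6],'grip',M(s,(.007,0)),M(s,(.007,0))-p[:2])
E
```

```text
[0.43590987 0.12965327 0.1684661 ] [[ 0.2 -0. ]
 [ 0.2  0.2]
 [ 0.3 -1.5]
 [ 1.1  0.6]
 [-1.  -0.1]
 [-1.4  0.6]]
[0.44799176 0.03190467 0.19742899] -0.13369569060666298 grip [0.44281078 0.13082696] [-0.00518098  0.09892229]
```

drive_tool --rows '[[[-0.1, 2, 0], 0.174], [[-0.1, 2, 0], 0.174], [[-0.1, 2, 0], 0.174], [[-0.1, 2, -1], 0.174], [[-0.1, 1.9, -1], 0.174], [[0, 0, -2], 0.174], [[0, 0, -2], 0.174], [[0, 0, -2], 0.174], [[0, 0, -2], 0.174], [[0, 0, 0], 0.174], [[0, 0, 0], 0], [[0, 0, 0], 0]]'

```text
clock: 8.82
position: [0.4426, 0.1318, 0.0977]
tool_rot: [[-0.986, -0.165, 0.001], [-0.165, 0.986, 0.0], [-0.001, 0.0, -1.0]]
force: [0.6, -1.1, -0.1]
width: 0.0928
grasp_force: 0.0
```

```bash
python3 - <<'E'
from h import *
s=np.array([.4359,.1297,.1685])
im=save('wrist','w5'); st=get_state(); p=st['position']; R=st['tool_rot']
print(p,np.arctan2(R[1][1],R[0][1])-np.pi/2,M(s,(.007,0))-p[:2],st['q'].__repr__(),st['width'])
# mirror: bright bluish-grey blob; compare predicted mirror centre
pr=np.array([proj('w5',[*M(s,q[:2]),q[2]]) for q in [(-.025,.02,.005),(-.025,-.02,.005),(.015,-.02,.045),(.015,.02,.045),(.025,.02,.045),(.025,-.02,.045)]]); print(pr.round())
cv2.imwrite('pics/w5.png',im[:,:,::-1])
h=cv2.cvtColor(im,cv2.COLOR_RGB2HSV); lo=pr.min(0).astype(int)-30; hi=pr.max(0).astype(int)+30
lo=np.maximum(lo,0); m=((h[...,2]<90)).astype(np.uint8); 
sub=m[lo[1]:hi[1],lo[0]:hi[0]]; n,l,stt,c=cv2.connectedComponentsWithStats(sub)
for i in range(1,n):
    if stt[i,4]>150: print(stt[i][:4]+np.r_[lo,0,0],stt[i,4])
E
```

```text
[0.44249817 0.13193139 0.09780691] 0.16661449574794518 [ 0.00030269 -0.00105747] array([-0.03246953,  0.54508649, -0.43972054,  2.07987746,  0.40365482,
        0.59749332,  0.98320172]) 0.09273646274247793
[[342. 161.]
 [299. 161.]
 [297. 217.]
 [345. 216.]
 [345. 228.]
 [297. 228.]]
[292 147  54  82] 1401
```

The predicted and detected outlines agree. Descend and grip.

drive_tool --rows '[[[0, -0.1, -3], 0], [[0, 0, -3], 0], [[0, 0, -1.7], 0], [[0, 0, -0.8], 0], [[0, 0, 0], 0], [[0, 0, 0], 0]]'

```text
clock: 9.62
position: [0.4425, 0.1312, 0.0133]
tool_rot: [[-0.986, -0.168, 0.001], [-0.168, 0.986, 0.0], [-0.001, 0.0, -1.0]]
force: [-0.3, -0.1, -0.9]
width: 0.0932
grasp_force: 0.0
```

drive_tool --rows '[[[0, 0, 0], 0], [[0, 0, 0], 0], [[0, 0, 0], 0], [[0, 0, 0], 0], [[0, 0, 0], 0], [[0, 0, 0], 0], [[0, 0, 0], 0]]' --grip 0

```text
clock: 10.5
position: [0.442, 0.131, 0.0126]
tool_rot: [[-0.986, -0.168, -0.0], [-0.168, 0.986, -0.0], [0.0, -0.0, -1.0]]
force: [0.4, -0.5, 1.0]
width: 0.0398
grasp_force: 29.9
```

drive_tool --rows '[[[0, 0, 2], 0], [[0, 0, 4], 0], [[0, 0, 4], 0], [[1, -3.4, 0], -0.09], [[1.5, -4, 0], -0.09], [[1.6, -4.5, 0], -0.09], [[1.6, -4.5, 0], -0.096], [[1.5, -4.5, 0], 0], [[1.2, -3.5, 0], 0], [[0.7, -2, 0], 0], [[0, 0, 0], 0], [[0, 0, 0], 0]]'

```text
clock: 12.0
position: [0.5324, -0.1305, 0.1125]
tool_rot: [[-0.981, 0.193, -0.001], [0.193, 0.981, 0.002], [0.001, 0.002, -1.0]]
force: [-0.1, 1.1, -2.4]
width: 0.0398
grasp_force: 29.9
```

```bash
python3 - <<'E'
from h import *
s=np.array([.5274,-.1323,-.198])
im=save('wrist','w6'); st=get_state(); p=st['position']; R=st['tool_rot']
print(p,np.arctan2(R[1][1],R[0][1])-np.pi/2,M(s,(.0062,0))-p[:2],st['width'],st['grasp_force'],st['force'])
for q in [(-17,0,22),(16,13,22),(16,-13,22),(-46,-46,8),(-46,140,8),(-29,18,29)]: q=np.array(q)/1000; print(proj('w6',[*M(s,q[:2]),q[2]]).round(1))
cv2.imwrite('pics/c6.png',im[:,:,::-1])
cv2.imwrite('pics/c6.png',cv2.resize(im[100:370,140:500,::-1],None,fx=2.2,fy=2.2,interpolation=cv2.INTER_CUBIC))
E
```

```text
[ 0.53253451 -0.13034984  0.11265026] -0.19325476709572587 [ 0.00094435 -0.00316975] 0.03988231895860281 29.917414784431458 [-0.66003855  0.45633596 -2.37651028]
[318.8 172.8]
[332.3 206.6]
[305.3 206.5]
[270.7 139.8]
[465.7 140.6]
[338.8 161.3]
```

View pics/c6.png

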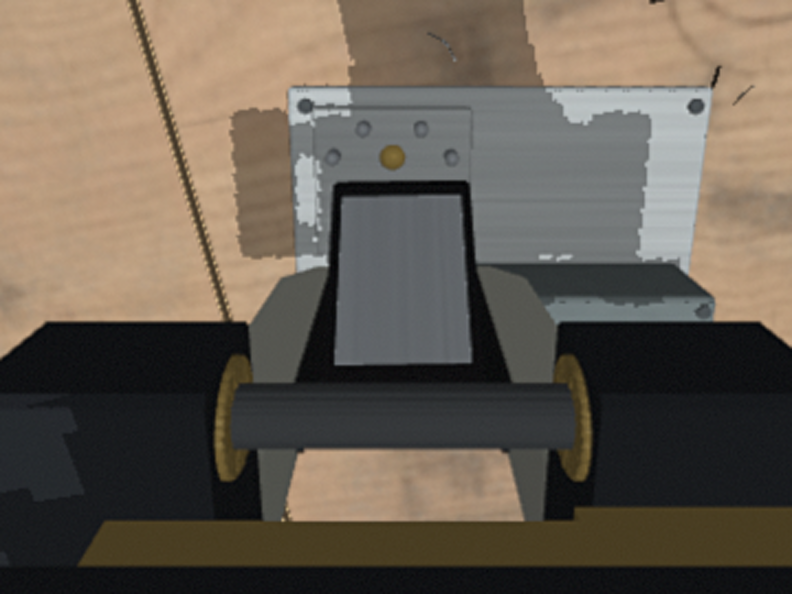

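The block is held straight above the nest. Crop pixels: dome (392,157), side pins (333,157) and (451,157), front pins (363,129) and (421,129), plate corners (289,88) and (712,88), block underside front corners (335,183) and (469,183).

```bash
python3 - <<'E'
from h import *
f=lambda a:np.array(a)/2.2+[140,100]
P=np.array([(-17,0,22),(-18,24.5,29),(-18,-24.5,29),(-46,-46,8),(-46,140,8)])/1000
U=f([(392,157),(451,157),(333,157),(289,88),(712,88)])
s,r=fit('w6',P,U,[.527,-.132,-.198]); print(s,r.round(1))
for z in (.100,.105):
    a,b=[ray('w6',*f(q),z) for q in [(335,183),(469,183)]]
    print(z,a,b,np.linalg.norm(a-b),'yaw',np.arctan2(*(b-a)[[1,0]])-np.pi/2)
    c=(a+b)/2
    for ss in (s,np.array([.5274,-.1323,-.198])): print('origin in mount',Minv(ss,c)+[.025,0])
p=get_state()['position'];print(p,Minv(s,p))
E
```

```text
[ 0.52611548 -0.13266976 -0.20088619] [[ 0.   0.2]
 [ 0.2  0.8]
 [-0.3  0.4]
 [-1.2 -1.6]
 [ 1.7 -0.2]]
0.1 [ 0.49909016 -0.14347187  0.1       ] [ 0.50679734 -0.10434694  0.1       ] 0.03987682352293849 yaw -0.19449861530548995
origin in mount [0.00054622 0.00396055]
origin in mount [-0.00062893  0.0034159 ]
0.105 [ 0.49803074 -0.14270619  0.105     ] [ 0.50552189 -0.10467789  0.105     ] 0.03875911415749817 yaw -0.19449861530548906
origin in mount [-0.0006411  0.0039406]
origin in mount [-0.00181631  0.00339938]
[ 0.53253451 -0.13034984  0.11265026] [0.00582703 0.00355411]
```

drive_tool --rows '[[[-0.07, -0.36, 0], 0], [[0, 0, -2.5], -0.004], [[0, 0, -2.5], 0], [[0, 0, -1.5], 0], [[0, 0, 0], 0], [[0, 0, 0], 0], [[0, 0, 0], 0]]'

```text
clock: 12.92
position: [0.533, -0.1367, 0.0486]
tool_rot: [[-0.98, 0.199, 0.002], [0.199, 0.98, -0.0], [-0.002, -0.0, -1.0]]
force: [-0.1, 0.3, -2.4]
width: 0.0396
grasp_force: 29.9
```

```bash
python3 - <<'E'
from h import *
im=save('wrist','w7'); p=get_state()['position']
print(p,get_state()['force'])
for s in (np.array([.5261,-.1327,-.2]),np.array([.5274,-.1323,-.198])):
  print(Minv(s,p)); print([proj('w7',[*M(s,q[:2]),q[2]]).round(1) for q in np.array([(-17,0,22),(-18,24.5,29),(-18,-24.5,29)])/1000])
h=cv2.cvtColor(im,cv2.COLOR_RGB2HSV); m=cv2.inRange(h,(12,120,60),(30,255,255)); m[:120]=0;m[260:]=0
n,l,st,c=cv2.connectedComponentsWithStats(m)
print([(st[i].tolist(),c[i].round(1)) for i in range(1,n) if st[i,4]>20 and 270<c[i][0]<370])
cv2.imwrite('pics/c7.png',cv2.resize(im[130:330,200:440,::-1],None,fx=3,fy=3,interpolation=cv2.INTER_CUBIC))
# dark block columns per row
g=im.max(2)
for v in range(176,216,4): print(v,' '.join(f'{x:3d}' for x in g[v,280:364:3]))
E
```

```text
[ 0.53284551 -0.13669487  0.0484625 ] [ 0.99059169  0.64124621 -2.24974428]
[ 0.00740471 -0.00257511]
[array([325.2, 186.3]), array([361.1, 187.3]), array([289.4, 187.4])]
[ 0.00620363 -0.00323782]
[array([326. , 187.9]), array([362., 189.]), array([290.4, 189.2])]
[([320, 179, 11, 3, 25], array([325. , 180.2]))]
176 118 118 119 117 118 118 119 118 119 121 120 119 119 120 121 122 121 120 121 122 123 121 123 122 122 123 122 123
180 116 116 118 112 115 120 120 121 121 121 122 122 123 106 109 111 111 119 124 125 125 125 125 125 121 122 100 104
184 116 119  88 102  18  11  10  13  13  10  13   8  10  16  14  13  14  12  14  15  14  12  14  13  13 103  80 107
188 114 116 104 122  12  16  30  30  30  29  37  40  42  45  45  46  55  61  61  61  62  62  62  40  10 123  93 118
192 116 117 117 121  14  85 110 105 105 106 105 105 106 108 107 109 105 105 105 109 106 107 109  76   9 119 123 123
196 117 118 119 123  12 101 108 106 106 107 105 105 106 107 105 108 105 106 105 109 106 107 107  99  13 113 118 119
200 112 116 118 122  10 102 109 107 106 107 104 104 106 108 105 108 105 106 104 109 105 107 107 110  11 110 118 117
204 112 121 120 122  10 103 107 106 106 108 105 105 106 107 106 107 106 105 105 108 105 108 107 109  11 108 122 122
208 106 117 117 103   9 101 108 105 107 108 104 105 106 107 105 107 105 105 105 107 105 107 107 108  12  65 121 119
212 100 118 118  84  13 105 108 107 106 106 106 106 106 107 104 107 105 105 104 107 104 107 107 110  17  46 121 121
```

drive_tool --rows '[[[0.03, 0.15, 0], 0], [[0, 0, 0], 0], [[0, 0, 0], 0], [[0, 0, 0], 0], [[0, 0, 0], 0]]'

```text
clock: 13.6
position: [0.5325, -0.1351, 0.0476]
tool_rot: [[-0.98, 0.199, -0.0], [0.199, 0.98, -0.0], [0.0, -0.0, -1.0]]
force: [1.1, 0.1, -2.2]
width: 0.0398
grasp_force: 29.9
```

```bash
python3 - <<'E'
from h import *
im=save('wrist','w8'); p=get_state()['position']
print(p,get_state()['force'],Minv(np.array([.5268,-.1325,-.199]),p))
g=im.max(2)
for v in range(158,194,2): print(v,' '.join(f'{x:3d}' for x in g[v,278:302]),'|',' '.join(f'{x:3d}' for x in g[v,344:370]))
print('mid'); 
for v in range(160,190): print(v,' '.join(f'{x:3d}' for x in g[v,300:350:2]))
E
```

```text
[ 0.53252487 -0.13508725  0.04760373] [ 0.10410186 -0.4685225  -1.53626757] [ 0.00612336 -0.00140444]
158 103 104  88  83  86  85  85  87  87  87  87  85  88  89  88  88  89  90  88  88  89  89  89  90 | 104 103 103 104 104 104 105 104 106 106 105 105 105 108 108 108 107 107 108 108 108 108 109 107 108 102
160 191 189 155 145 179 143 120 119 121 121 122 120 122 121 122 122 121 122 122 122 121 123 122 122 | 127 126 128 126 128 127 127 127 127 128 128 127 129 128 129 129 129 129 129 129 128 128 128 129 129 125
162 190 190 191 193 192 157 123 118 119 121 120 120 120 118 119 120 119 121 119 120 119 120 120 120 | 121 121 124 124 123 123 124 122 122 123 123 122 122 122 122 123 123 123 124 124 123 123 124 124 125 119
164 191 192 193 192 194 196 143 118 118 119 120 120 119 120 119 119 120 121 118 120 120 121 119 120 | 123 122 122 122 122 122 123 122 122 122 122 122 122 123 122 122 122 123 123 123 122 123 123 124 124 118
166 181 178 138 120 120 121 118 117 118 118 118 118 117 118 118 119 118 119 119 119 119 118 120 120 | 121 121 121 121 121 120 121 122 120 121 121 121 121 122 121 122 121 121 
[... 5133 characters left out ...]
  11  16   7   9  12   9  10   9  10   9  11   7   7   7   8   5   5   3   7
184  12  10  12   8  14  14  11  14  19  14  17  14  12  15  15  14  14  12  15  15  17  15  17  17  14
185  14  14  15  14  16  20  17  13  15  17  14  14  17  15  16  15  13  17  13  16  18  15  10  15  15
186  15  13  16  17  13  15  15  13  15  14  15  11  16  11  15  10   9  15  13  10  13  12  12  12  16
187  15  12  11  13  12  15  13  12  15  12  15  15  14  16  13  15  19  16  17  16  15  16  16  13  19
188  28  31  29  29  31  37  41  43  44  45  44  46  46  46  46  60  60  61  59  61  60  62  62  63  66
189  73  72  74  74  73  82  84  86  90  93  92  92  92  94  93 112 112 114 113 114 114 116 116 117 119
```

```bash
python3 - <<'E'
from h import *
s=np.array([.5268,-.1325,-.199])
for n,v,z,x in [('side pin',188,.028,-18),('front pin',171,.028,-29.6),('nose',181.8,.035,-25)]:
    print(n,Minv(s,ray('w8',322.6,v,z))*1000, 'expected',x)
E
```

```text
side pin [-18.97828124  -0.7105324 ] expected -18
front pin [-30.78293268  -0.68681648] expected -29.6
nose [-24.96345462  -0.70017999] expected -25
```

The block is centred in y to within 0.3 mm and is about 1 mm towards the fence in x. Correct that, then lower gently.

drive_tool --rows '[[[-0.1, 0.02, 0], 0], [[0, 0, 0], 0], [[0, 0, -0.3], 0], [[0, 0, -0.3], 0], [[0, 0, -0.2], 0], [[0, 0, -0.2], 0], [[0, 0, 0], 0], [[0, 0, 0], 0]]'

```text
clock: 14.65
position: [0.5316, -0.1349, 0.0377]
tool_rot: [[-0.98, 0.199, 0.0], [0.199, 0.98, -0.0], [-0.0, -0.0, -1.0]]
force: [-0.3, 0.1, -2.6]
width: 0.0398
grasp_force: 29.9
```

drive_tool --rows '[[[0, 0, -0.1], 0], [[0, 0, -0.1], 0], [[0, 0, 0], 0], [[0, 0, 0], 0]]'

```text
clock: 15.15
position: [0.5316, -0.1349, 0.0356]
tool_rot: [[-0.98, 0.199, -0.0], [0.199, 0.98, -0.0], [0.0, -0.0, -1.0]]
force: [-0.2, -0.0, -1.5]
width: 0.0397
grasp_force: 29.9
```

drive_tool --rows '[[[0, 0, -0.05], 0], [[0, 0, 0], 0], [[0, 0, -0.05], 0], [[0, 0, 0], 0], [[0, 0, 0], 0]]'

```text
clock: 15.78
position: [0.5316, -0.1349, 0.0346]
tool_rot: [[-0.98, 0.199, -0.0], [0.199, 0.98, -0.0], [0.0, -0.0, -1.0]]
force: [-0.6, -0.4, -1.6]
width: 0.0395
grasp_force: 29.9
```

drive_tool --rows '[[[0, 0, -0.05], 0], [[0, 0, 0], 0], [[0, 0, 0], 0]]'

```text
clock: 16.15
position: [0.5316, -0.1349, 0.0344]
tool_rot: [[-0.98, 0.199, 0.0], [0.199, 0.98, -0.0], [-0.0, -0.0, -1.0]]
force: [-0.9, 0.3, 1.2]
width: 0.0395
grasp_force: 29.9
```

drive_tool --rows '[[[0, 0, -0.05], 0], [[0, 0, 0], 0], [[0, 0, 0], 0]]'

```text
clock: 16.52
position: [0.5316, -0.1349, 0.0343]
tool_rot: [[-0.98, 0.199, 0.0], [0.199, 0.98, -0.0], [-0.0, -0.0, -1.0]]
force: [-1.0, 0.5, 5.6]
width: 0.0395
grasp_force: 29.9
```

Contact came at the expected height with a light force. Release and retreat upward.

drive_tool --rows '[[[0, 0, 0], 0], [[0, 0, 0], 0], [[0, 0, 0], 0], [[0, 0, 0], 0], [[0, 0, 0], 0]]' --grip 0.8

```text
clock: 17.15
position: [0.5316, -0.1348, 0.0336]
tool_rot: [[-0.98, 0.199, -0.0], [0.199, 0.98, 0.0], [0.0, -0.0, -1.0]]
force: [0.4, -0.3, 0.5]
width: 0.0742
grasp_force: 0.0
```

drive_tool --rows '[[[0, 0, 1], 0], [[0, 0, 2], 0], [[0, 0, 4], 0], [[0, 0, 4], 0], [[0, 0, 4], 0], [[0, 0, 0], 0], [[0, 0, 0], 0], [[0, 0, 0], 0]]'

```text
clock: 18.15
position: [0.5306, -0.1348, 0.1824]
tool_rot: [[-0.98, 0.199, -0.003], [0.199, 0.98, 0.0], [0.003, -0.0, -1.0]]
force: [0.1, 0.4, 0.6]
width: 0.0743
grasp_force: 0.0
```

```bash
python3 - <<'E'
from h import *
im=save('wrist','w9'); st=get_state(); print(st['position'],st['force'],st['width'])
s=np.array([.5261,-.1327,-.200])
for q in [(-25,20,27),(-25,-20,27),(25,20,67),(25,-20,67),(15,20,67),(-18,24.6,29),(-18,-24.6,29)]: q=np.array(q)/1000; print(q,proj('w9',[*M(s,q[:2]),q[2]]).round(1))
cv2.imwrite('pics/c9.png',cv2.resize(im[130:330,200:440,::-1],None,fx=3,fy=3,interpolation=cv2.INTER_CUBIC))
# dark component outline
g=im.max(2); m=cv2.morphologyEx((g<45).astype(np.uint8),cv2.MORPH_OPEN,np.ones((2,2)))
n,l,t,c=cv2.connectedComponentsWithStats(m)
for i in range(1,n):
    if t[i,4]>80 and 240<c[i][0]<400 and c[i][1]<330:
        pts=np.argwhere(l==i)[:,::-1].astype(np.float32); print(t[i], cv2.approxPolyDP(cv2.convexHull(pts),2.5,True)[:,0].tolist())
E
```

```text
[ 0.53069816 -0.13479448  0.18242865] [-0.66371473  0.25559372  0.20273717] 0.07408496499375133
[-0.025  0.02   0.027] [340.4 154.9]
[-0.025 -0.02   0.027] [305.6 154.9]
[0.025 0.02  0.067] [342.  207.2]
[ 0.025 -0.02   0.067] [304.2 207.3]
[0.015 0.02  0.067] [342.2 198.2]
[-0.018   0.0246  0.029 ] [344.5 161.2]
[-0.018  -0.0246  0.029 ] [301.6 161.3]
[307 155  34  18 110] [[340.0, 156.0], [340.0, 161.0], [307.0, 172.0], [307.0, 156.0]]
[306 183  38  25 462] [[343.0, 206.0], [307.0, 207.0], [306.0, 183.0], [342.0, 186.0]]
[ 186  225  278   55 2584] [[463.0, 279.0], [194.0, 279.0], [186.0, 276.0], [263.0, 225.0], [385.0, 225.0]]
```

The block's outline matches the seated pose to about 1 px (front edge at row 155, back at row 207) and the gripper is clear. Handing in.

```bash
python3 -c "
from h import *
print(workorder.hand_in())"
```

```text
the job is handed in; nothing more can be done
None
```

I handed the job in with the catch open, the bar swung clear, the button up and the block released in the nest; the last wrist image matched the seated pose to within about 3 px (roughly 3 mm), but the hand-in returned no verdict.

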